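# Clear the infeed and hold a bar in the cut-off guard

### The job

Clear the chisel away from in front of the cut-off guard: lay it in the tool tray, lying flat beside the screwdriver and parallel to it, and let go of it. Then pick up the square steel bar, feed one end level through the guard window from the robot's side until that end meets the length stop behind it, and finish while still gripping the bar there, level and ready for the cut. Leave the screwdriver, the bolt and the nut where they are.

Things in the scene. Friction and masses are not known exactly. Their poses are not given: they have to be found in the camera images.
- window (a point): centre of the 20 x 20 mm through window (2 mm clearance on every side of the bar), 50 mm above the bench, at mid-thickness of the upright guard plate (10 mm thick, 110 mm wide, top at 90 mm). x is the level feed direction, square to the plate, away from the robot; z up. On the robot's side four steel lips flare from its edges to a mouth 32 mm wide and high, 12 mm before the plate
- stand: the fixed grey steel cut-off stand that carries guard plate and stop, origin on the bench below the window centre, x along the feed direction; its base plate is 8 mm thick, 110 mm wide, and reaches 25 mm before and 75 mm behind its origin
- stop_face (a point): centre of the near face of the length stop on the cut-off stand, a fixed rigid upright steel block 40 mm wide, 50 mm along the feed direction from the window centre (45 mm behind the back of the guard plate), at the same height; same axes as the window
- tray_floor (a point): centre of the inner floor of the low open tool tray of dark steel, fixed, outside 250 x 170 x 18 mm, walls and floor 4 mm thick, so the floor is 4 mm above the bench; x is its long direction, y across it. The screwdriver lies along its +y side; the chisel belongs in the free part, around y = -20 mm
- chisel_center (a point): centre, half-way up, of the cold chisel: dark octagonal steel, 170 mm long along its y axis, 19 mm wide, 17 mm high, 0.24 kg (varies), lying flat on the bench across the infeed in front of the guard; either end may point either way in the tray
- cold_chisel: the same chisel, origin at the centre of its underside
- bar_center (a point): centre, half-way up, of the loose square steel bar: 16 x 260 x 16 mm, long direction y, 0.42 kg (varies), flat on the bench on the other side of the stand from the tray; its ends are alike and either may be fed. Its middle is its centre of mass; gripped there it leaves 75 mm between grip and guard plate when its end meets the stop
- square_bar: the same bar, origin at the centre of its underside
- bar_end_a (a point): centre of one end face of the bar (its +y end, 130 mm from its centre)
- bar_end_b (a point): centre of the other end face of the bar (its -y end, 130 mm from its centre)
- screwdriver_center (a point): centre of the screwdriver with red handle, 27 x 200 x 25 mm, long direction y, lying in the tray along its +y side; a bystander
- bolt_center (a point): centre of a loose steel bolt, 29 x 72 x 26 mm, lying on the bench near its front edge; a bystander
- nut_center (a point): centre of a loose steel nut, 30 x 34 x 16 mm, lying on the bench near its front edge; a bystander

How it is judged:
By the outcome, as a careful person would: the job done as asked, in the order asked, and still so for the second after the job is handed in, while the arm keeps its last pose, push and grip.
It also fails if it takes over 51 s, if anything falls off the work surface, if the arm or the gripper's body presses on something with over 40 N, if the wrist force passes 120 N, or if a joint passes its speed limit or range.

### The arm

A 6-joint arm with a two-finger parallel gripper is mounted at the origin on a cart in front of the work surface, level with it; the furniture and walls round the work are solid. World frame = base frame: x ahead of the robot, y to its left, z up, the work surface at z = 0. Lengths are in mm, angles in rad, forces in N, time in s.
With the tool pointing down it reaches from about 350 to 775 mm from the base axis. Payload 7.3 kg.
Tool frame: the origin (TCP) lies on the front face of the gripper's body, between the roots of the fingers; the fingertips stand 66 mm ahead of it and the grasp point (between the pads) lies 47 mm ahead of it (bot.tip_extent is the distance from the TCP to the fingertips, in mm); z points along the fingers, y is the line along which they close (so a half turn about z gives the same grasp; the last joint's range is limited). The gripper opens to 92 mm and grips with 3 to 60 N. Pads are 19 mm wide; open, the fingers measure 130 mm over their backs; the gripper's body (75 mm by 190 mm) begins 47 mm behind the grasp point.
Start: joints at [-1.436, 0.342, 1.524, -0, 1.275, -0.146], TCP at [145.512, -504.445, 292.241] pointing down, gripper open.
Joint ranges: [-2.53, 2.53], [-0.77, 2.02], [0.04, 2.7], [-1, 4.14], [0.28, 2.66], [-3.11, 3.11]. Speed limits (rad/s): [2.57, 2.57, 3.14, 3.14, 3.14, 3.14].

### API

Orientations are given as [roll, pitch, yaw] about the fixed x, y, z axes, in that order (R = Rz(yaw) Ry(pitch) Rx(roll)).
In Python, from plant import readout, viewer, order, bot gives the robot as it stands.
- The arm moves only by the shell command python3 -m creep 'ROWS'. ROWS is text: rows parted by semicolons, each of 7 numbers parted by spaces: the shift along the world's x, y, z in m, then the turn, a rotation vector about the world's x, y, z in rad, then the opening in per cent of the stroke, from 0 (shut) to 100 (fully open). A call has 1 to 8 rows; each row shifts and turns the commanded pose from where the row before left it; what a row does not reach is not made up. A row lasts 1/12 s, in which the tool goes at most 41.7 mm and 7.16 degrees, less where a joint would pass 70% of its speed; a pose out of reach is approached as far as the arm can. A call is refused whole if a number of a shift passes 0.0417 or a number of a turn 0.125, either way. A call with a gripper value outside its range is refused whole. The fingers move at their own pace and stop on an object; the grip force is fixed at half the most. Time passes only in rows, so rows that do not move let the fingers close. It gives the time, the measured TCP pose, the force, the opening and the grip force at its end, in the units of the state.
- readout.get_obs(): the state, without advancing time (a new reading comes with each control period).
- viewer.capture(name): name is "scene" or "top"; returns the picture (400x640x3 uint8, red, green, blue); there is no depth.
- viewer.camera_info(name): a dict with "fx", "fy", "cx", "cy" (pixels), "origin" and "rotation" of the camera in the world. Camera axes: x right, y up, looking along -z (the intrinsics and any distortion apply to the point x, -y, -z); pixel columns grow to the right and rows downward; lengths in mm; the calibration is good to about 2 mm. A picture is of the moment at which its call begins. camera_info takes no time and is no camera call.
- order.close_job(): hands the job in; it is judged then, once.
The state is a dict: "time": time; "joint_positions": joint angles; "dq": joint speeds; "tau": joint torques, N m; "tool_pos": TCP position; "tcp_rot": TCP orientation; "contact_force": force on the tool from outside, world axes, zero at the start; "moment": the same for the moment, N m; "grip_width": finger opening in mm; "finger_force": force on a finger pad.
Only numpy, scipy, OpenCV 4.12 (cv2) and the standard library are available. Lean on these libraries where they do the work, as an engineer would, in place of code of your own. Each camera call takes 0.05 s, during which the arm holds its last target. There are 200 camera calls.

## Working session

There is one attempt and no reset: what is moved stays moved. The work goes in short steps, Python scripts to look and compute and a shell command to move; the robot and the scene stay as the last step left them, time stands still between calls to the robot, and variables do not carry over. Pictures are saved under pics/ and viewed, at most 10 in all, crops included, and the job is handed in when it is done.

```bash
ls; mkdir -p pics; cat > h.py <<'E'
import sys; sys.path.insert(0,'.')
import numpy as np, cv2
from plant import readout, viewer, order, bot
def snap(name, fn):
    im=np.asarray(viewer.capture(name)); cv2.imwrite('pics/'+fn+'.png', im[:,:,::-1]); np.save('pics/'+fn+'.npy',im); return im
def ray(name,u,v):
    c=viewer.camera_info(name); d=np.array([(u-c['cx'])/c['fx'],-(v-c['cy'])/c['fy'],-1.])
    return np.array(c['origin'],float), np.array(c['rotation'],float)@d
def onz(name,u,v,z):
    o,d=ray(name,u,v); return o+d*(z-o[2])/d[2]
def proj(name,p):
    c=viewer.camera_info(name); q=np.array(c['rotation']).T@(np.array(p)-np.array(c['origin']))
    return np.array([c['cx']+c['fx']*q[0]/-q[2], c['cy']-c['fy']*q[1]/-q[2]])
E
python3 - <<'E'
from h import *
snap('scene','s0');snap('top','t0')
for n in('scene','top'):print(viewer.camera_info(n))
print(readout.get_obs())
E
```

```text
pics
{'fx': 449.00786513522553, 'fy': 449.00786513522553, 'cx': 315.6753817761313, 'cy': 202.07331737247534, 'origin': array([-154.52997388,  513.88803217,  815.99672039]), 'rotation': array([ 0.84499686,  0.01561615, -2.19951126])}
{'fx': 424.935863403995, 'fy': 424.935863403995, 'cx': 326.7302494661995, 'cy': 201.95228470157042, 'origin': array([ 383.26326894,   23.58929065, 1073.73976389]), 'rotation': array([ 0.13291749,  0.02005126, -1.58432783])}
{'time': 0.1, 'joint_positions': array([-1.43597893e+00,  3.42669918e-01,  1.52492135e+00, -3.08418188e-05,
        1.27539210e+00, -1.46001271e-01]), 'dq': array([ 9.15684997e-04, -3.58725941e-03, -1.41799044e-03,  7.15733992e-05,
        2.89272490e-04, -4.40698633e-04]), 'tau': array([ 1.77812974e-03, -4.32003558e+01, -2.44694853e+01,  7.19103031e-02,
        5.26375172e-02, -4.35712275e-05]), 'tool_pos': array([ 145.4763084 , -504.15902634,  291.60568809]), 'tcp_rot': array([-3.14021245e+00, -1.73145293e-04,  2.80827544e-01]), 'contact_force': array([-0.61315966,  0.32807139,  0.69701796]), 'moment': array([ 0.03313328, -0.03147573, -0.03091522]), 'finger_force': 0.0, 'grip_width': 91.71400609258471}
```

```bash
python3 - <<'E'
s=open('h.py').read()
s=s.replace("def ray","from scipy.spatial.transform import Rotation as Ro\ndef RC(c): return Ro.from_euler('xyz',c['rotation']).as_matrix()\ndef ray").replace("np.array(c['rotation'],float)@d","RC(c)@d").replace("np.array(c['rotation']).T","RC(c).T")
open('h.py','w').write(s)
from h import *
print(proj('top',[400,0,0]),proj('scene',[400,0,0]))
E
```

```text
[344.62485016 251.90888876] [357.32552519 247.27275753]
```

View pics/t0.png

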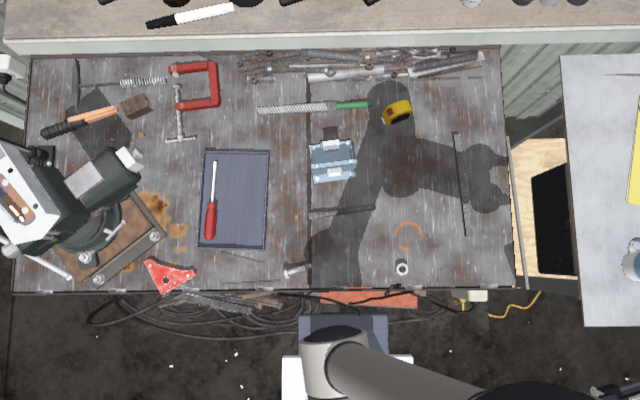

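View pics/s0.png

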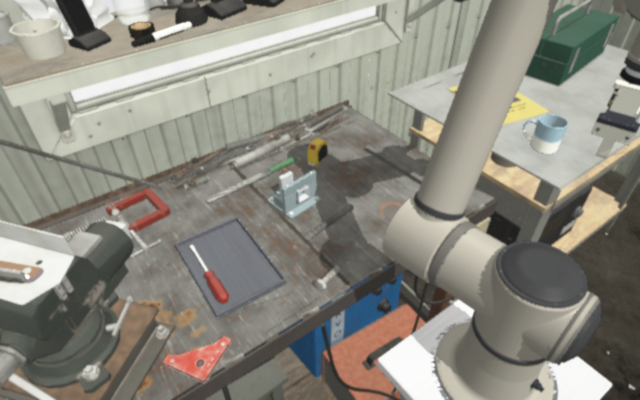

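The top view shows the stand at about (332,160), the chisel as a dark line at (342,209), the bar at (460,184), the tray at (233,198) with the screwdriver at (211,200), the bolt at (297,270) and the nut at (402,268). The scene view shows the guard at (297,195), with the chisel and bar dark or hidden there. I'll enlarge the top view.

```bash
python3 - <<'E'
from h import *
im=cv2.imread('pics/t0.png')
a=cv2.resize(im[120:250,195:385],None,fx=4.2,fy=4.2,interpolation=cv2.INTER_CUBIC)
a=np.clip(a*1.6,0,255).astype(np.uint8)
cv2.imwrite('pics/t0a.png',a)
b=cv2.resize(im[120:250,430:490],None,fx=4.4,fy=4.4,interpolation=cv2.INTER_CUBIC)
cv2.imwrite('pics/t0b.png',np.clip(b*2.,0,255).astype(np.uint8))
E
```

```text
(no output)
```

View pics/t0a.png

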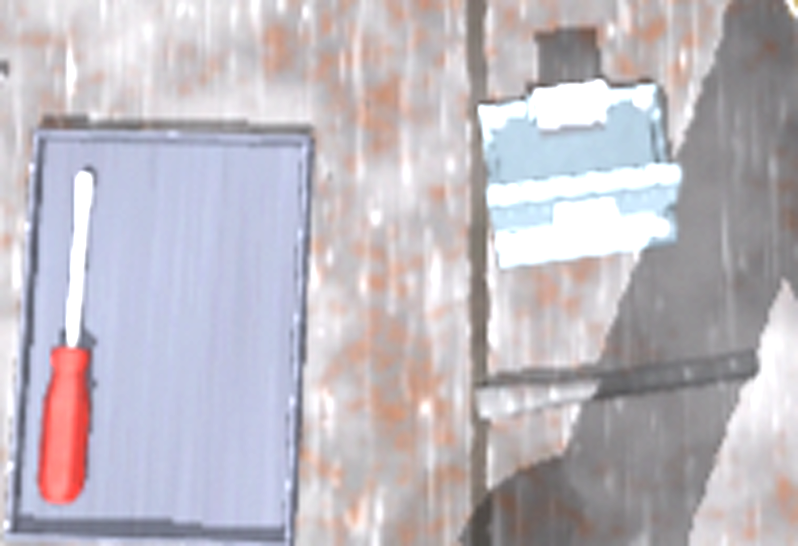

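View pics/t0b.png

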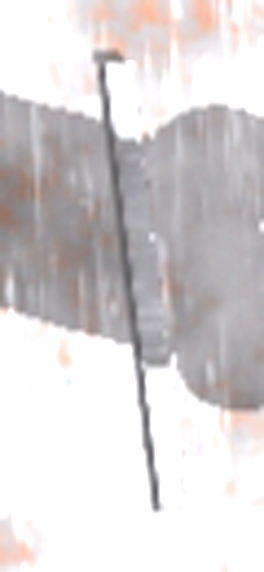

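The enlargements show the chisel with ends near crop (480,398) and (758,372), with a dark bevel on its upper edge. The bar's dark left side runs from crop (100,60) to (155,508), with its top face to the right. The stand plate edges and tray corners are clear. Next I'll measure with profiles and lines.

```bash
python3 - <<'E'
from h import *
im=cv2.imread('pics/t0.png'); g=cv2.cvtColor(im,cv2.COLOR_BGR2GRAY).astype(np.float32)
def prof(p,q,f0,f1,lo,hi,step=.5):
    p,q=np.array(p),np.array(q);d=q-p;n=np.array([-d[1],d[0]])/np.hypot(*d)
    t=np.linspace(f0,f1,80);o=np.arange(lo,hi,step)
    X=(p+np.outer(t,d))[None]+o[:,None,None]*n
    v=cv2.remap(g,X[...,0].astype(np.float32),X[...,1].astype(np.float32),1).mean(1)
    print(n.round(3),' '.join(f'{a:.1f}:{b:.0f}' for a,b in zip(o,v)))
P=(452.7,133.6),(465.2,235.5)
for f in((.03,.17),(.3,.65),(.75,.95)): prof(*P,*f,-12,6)
C=(309.3,211),(374.8,204.5)
for f in((.05,.4),(.5,.9)): prof(*C,*f,-6,14)
# tray mask
hsv=cv2.cvtColor(im,cv2.COLOR_BGR2HSV)
print('traycol',im[200,245],'stand',im[150,340],im[175,320])
b=im.astype(int)
m=((b[...,0]-b[...,2]>8)).astype(np.uint8); m=cv2.morphologyEx(m,cv2.MORPH_OPEN,np.ones((3,3)))
n,l,st,_=cv2.connectedComponentsWithStats(m)
for i in range(1,n):
    if st[i,4]>80 and 190<st[i,0]<400 and 100<st[i,1]<280:
        c=max(cv2.findContours((l==i).astype(np.uint8),0,2)[0],key=cv2.contourArea); r=cv2.minAreaRect(c); bx=cv2.boxPoints(r)
        print(st[i],r); print([onz('top',*p,18).round(0)[:2].tolist() for p in bx],[onz('top',*p,8).round(0)[:2].tolist() for p in bx])
red=((b[...,2]-b[...,1]>70)&(b[...,2]>110)).astype(np.uint8)[150:250,195:225]
ys,xs=np.nonzero(red);print('handle',xs.mean()+195,ys.mean()+150)
for p in [(205,237.5),(212,237.5)]:print(onz('top',*p,16))
print('shaft tip',onz('top',195+84/4.2,120+175/4.2,16),'handle c',onz('top',xs.mean()+195,ys.mean()+150,16))
for a in [(309.3,215),(375.2,208.5)]:print('chisel end',onz('top',*a,14))
E
```

```text
[-0.993  0.122] -12.0:119 -11.5:120 -11.0:122 -10.5:124 -10.0:125 -9.5:126 -9.0:125 -8.5:125 -8.0:125 -7.5:126 -7.0:128 -6.5:134 -6.0:141 -5.5:143 -5.0:143 -4.5:143 -4.0:142 -3.5:142 -3.0:141 -2.5:141 -2.0:138 -1.5:131 -1.0:118 -0.5:92 0.0:69 0.5:66 1.0:78 1.5:95 2.0:109 2.5:114 3.0:113 3.5:112 4.0:111 4.5:110 5.0:110 5.5:109
[-0.993  0.122] -12.0:84 -11.5:83 -11.0:82 -10.5:81 -10.0:81 -9.5:83 -9.0:86 -8.5:90 -8.0:92 -7.5:92 -7.0:90 -6.5:89 -6.0:88 -5.5:87 -5.0:86 -4.5:86 -4.0:86 -3.5:85 -3.0:85 -2.5:85 -2.0:84 -1.5:81 -1.0:73 -0.5:61 0.0:56 0.5:59 1.0:67 1.5:77 2.0:82 2.5:84 3.0:84 3.5:84 4.0:84 4.5:85 5.0:86 5.5:88
[-0.993  0.122] -12.0:129 -11.5:130 -11.0:132 -10.5:132 -10.0:131 -9.5:131 -9.0:132 -8.5:133 -8.0:134 -7.5:136 -7.0:141 -6.5:145 -6.0:144 -5.5:143 -5.0:143 -4.5:144 -4.0:144 -3.5:144 -3.0:144 -2.5:144 -2.0:141 -1.5:132 -1.0:109 -0.5:79 0.0:66 0.5:77 1.0:100 1.5:126 2.0:144 2.5:150 3.0:150 3.5:149 4.0:149 4.5:150 5.0:150 5.5:151
[0.099 0.995] -6.0:133 -5.5:133 -5.0:133 -4.5:133 -4.0:134 -3.5:132 -3.0:125 -2.5:113 -2.0:101 -1.5:90 -1.0:86 -0.5:84 0.0:81 0.5:81 1.0:88 1.5:9
[... 963 characters left out ...]
[687.0, -30.0], [585.0, -40.0], [572.0, 78.0]] [[676.0, 90.0], [689.0, -30.0], [587.0, -41.0], [574.0, 78.0]]
[ 196  151   73  100 6149] ((232.52371215820312, 200.02618408203125), (68.5643539428711, 99.47573852539062), 2.8624050617218018)
[[415.0, 370.0], [668.0, 364.0], [656.0, 188.0], [404.0, 199.0]] [[415.0, 373.0], [671.0, 367.0], [658.0, 189.0], [404.0, 201.0]]
handle 210.05637982195844 221.37982195845697
[440.32973536 348.24670602  16.        ]
[440.07431041 330.66145653  16.        ]
shaft tip [633.57830771 327.28989052  16.        ] handle c [480.54008706 336.47414404  16.        ]
chisel end [492.95199495  87.09306793  14.        ]
chisel end [506.73977484 -78.31081712  14.        ]
```

```bash
python3 - <<'E'
from h import *
im=cv2.imread('pics/t0.png'); g=cv2.cvtColor(im,cv2.COLOR_BGR2GRAY).astype(np.float32)
def prof(nm,p,q,lo,hi,step=.5,fs=((.05,.3),(.7,.95))):
    p,q=np.array(p),np.array(q);d=q-p;n=np.array([-d[1],d[0]])/np.hypot(*d)
    for f in fs:
        t=np.linspace(*f,60);o=np.arange(lo,hi,step)
        X=(p+np.outer(t,d))[None]+o[:,None,None]*n
        v=cv2.remap(g,X[...,0].astype(np.float32),X[...,1].astype(np.float32),1).mean(1)
        print(nm,n.round(2),' '.join(f'{a:.1f}:{b:.0f}' for a,b in zip(o,v)))
prof('ptop',(311.7,166.9),(357.4,161),-4,5)
prof('bfront',(314,183.8),(355.7,177.1),-5,3)
prof('brear',(309.3,144.5),(352.1,140.2),-3,4)
prof('trayL',(203.8,151),(197,247),-4,4)
prof('trayR',(269.7,151),(264.5,249),-4,4)
T=lambda a,z:onz('top',*a,z)
p,q=T((309.3+.2,211+2),10),T((374.8+.2,204.5+2),10); print('chisel',(p+q)/2,np.linalg.norm(p-q),np.degrees(np.arctan2(*(p-q)[:2])))
o=np.array((.993,-.122))*3.95
p,q=T(np.array((452.7,133.6))+o,16),T(np.array((465.2,235.5))+o,16); print('bar',(p+q)/2,np.linalg.norm(p-q),np.degrees(np.arctan2(*(p-q)[1::-1])))
for n,a,b,z in(('ptop',(311.7,166.9),(357.4,161),90),('bfront',(314,183.8),(355.7,177.1),8),('brear',(309.3,144.5),(352.1,140.2),8),):
    p,q=T(a,z),T(b,z); print(n,p,q,(p+q)/2,np.linalg.norm(p-q),np.degrees(np.arctan2(*(p-q)[:2])))
for c in((203.8,151),(269.7,151),(264.5,249),(197,247)):print('tray',T(c,18))
print(g[145:185:1,340].astype(int).tolist())
E
```

```text
ptop [0.13 0.99] -4.0:131 -3.5:135 -3.0:154 -2.5:177 -2.0:193 -1.5:205 -1.0:209 -0.5:210 0.0:210 0.5:204 1.0:189 1.5:170 2.0:152 2.5:140 3.0:140 3.5:143 4.0:144 4.5:145
ptop [0.13 0.99] -4.0:119 -3.5:128 -3.0:154 -2.5:179 -2.0:197 -1.5:209 -1.0:212 -0.5:211 0.0:210 0.5:201 1.0:183 1.5:166 2.0:148 2.5:139 3.0:140 3.5:142 4.0:143 4.5:144
bfront [0.16 0.99] -5.0:219 -4.5:218 -4.0:217 -3.5:214 -3.0:210 -2.5:206 -2.0:202 -1.5:191 -1.0:173 -0.5:152 0.0:132 0.5:121 1.0:119 1.5:118 2.0:118 2.5:118
bfront [0.16 0.99] -5.0:201 -4.5:203 -4.0:203 -3.5:201 -3.0:197 -2.5:190 -2.0:180 -1.5:173 -1.0:164 -0.5:150 0.0:135 0.5:121 1.0:112 1.5:110 2.0:110 2.5:108
brear [0.1  0.99] -3.0:116 -2.5:117 -2.0:120 -1.5:118 -1.0:113 -0.5:115 0.0:131 0.5:158 1.0:180 1.5:195 2.0:202 2.5:198 3.0:190 3.5:179
brear [0.1  0.99] -3.0:108 -2.5:99 -2.0:91 -1.5:87 -1.0:108 -0.5:147 0.0:177 0.5:197 1.0:206 1.5:202 2.0:192 2.5:180 3.0:164 3.5:152
trayL [-1.   -0.07] -4.0:125 -3.5:126 -3.0:125 -2.5:120 -2.0:109 -1.5:88 -1.0:71 -0.5:75 0.0:92 0.5:113 1.0:126 1.5:126 2.0:125 2.5:129 3.0:133 3.5:133
trayL [-1.   -0.07] -4.0:12
[... 787 characters left out ...]
   74.82526795   8.        ] [588.72921115 -31.63123301   8.        ] [580.97908538  21.59701747   8.        ] 107.57901466097881 -8.284151430383414
brear [676.30194946  85.97430458   8.        ] [685.59033166 -24.5450043    8.        ] [680.94614056  30.71465014   8.        ] 110.90893417743916 -4.804023875791855
tray [661.58281788 356.18090613  18.        ]
tray [658.41503751 186.79339192  18.        ]
tray [409.62512577 198.64198269  18.        ]
tray [416.92672536 367.06572941  18.        ]
[127, 124, 130, 132, 131, 131, 131, 131, 130, 130, 131, 132, 133, 131, 130, 134, 176, 198, 199, 186, 154, 136, 188, 220, 234, 232, 218, 213, 228, 240, 227, 201, 200, 201, 179, 140, 121, 122, 125, 127]
```

```bash
python3 -m creep '0.016 0.0253 0 0 0 0.1 100;0.0208 0.0316 0 0 0 0.1 100;0.0208 0.0316 0 0 0 0.1 100;0.0208 0.0316 0 0 0 0.1 100;0.0208 0.0316 0 0 0 0.1 100;0.0208 0.0316 0 0 0 0.1 100;0.0208 0.0316 0 0 0 0.1 100;0.0208 0.0316 0 0 0 0.1 100'
python3 -m creep '0.0208 0.0316 0 0 0 0.1 100;0.0208 0.0316 0 0 0 0.1 100;0.0208 0.0316 0 0 0 0.1 100;0.0208 0.0316 0 0 0 0.1 100;0.0208 0.0316 0 0 0 0.1 100;0.0208 0.0316 0 0 0 0.074 100;0.0208 0.0316 0 0 0 0 100;0.0208 0.0316 0 0 0 0 100'
python3 -m creep '0.005 0.0063 -0.03 0 0 0 100;0 0 -0.03 0 0 0 100;0 0 -0.03 0 0 0 100;0 0 -0.02 0 0 0 100;0 0 0 0 0 0 100;0 0 0 0 0 0 100'
```

```text
time: 0.77
tool_pos: [307.5, -256.2, 292.1]
tcp_rot: [-3.141, -0.0, 1.085]
contact_force: [0.7, -0.6, 0.3]
grip_width: 91.8
finger_force: 0.0
time: 1.43
tool_pos: [474.0, -3.2, 292.0]
tcp_rot: [-3.141, 0.0, 1.655]
contact_force: [1.0, -1.5, -0.6]
grip_width: 91.8
finger_force: 0.0
time: 1.93
tool_pos: [478.1, 1.2, 181.7]
tcp_rot: [-3.139, -0.001, 1.655]
contact_force: [-1.0, 0.8, 0.6]
grip_width: 91.7
finger_force: 0.0
```

```bash
python3 -m creep '0 0 -0.03 0 0 0 100;0 0 -0.03 0 0 0 100;0 0 -0.025 0 0 0 100;0 0 -0.015 0 0 0 100;0 0 -0.0115 0 0 0 100;0 0 0 0 0 0 100;0 0 0 0 0 0 100'
python3 - <<'E'
from h import *
im=snap('scene','s1'); 
a=cv2.resize(im[130:300,180:480,::-1],None,fx=2.6,fy=2.6,interpolation=cv2.INTER_CUBIC); cv2.imwrite('pics/s1a.png',a)
E
```

```text
time: 2.52
tool_pos: [479.4, 0.9, 71.8]
tcp_rot: [3.14, 0.0, 1.655]
contact_force: [-0.1, 0.0, -0.0]
grip_width: 91.7
finger_force: 0.0
```

View pics/s1a.png

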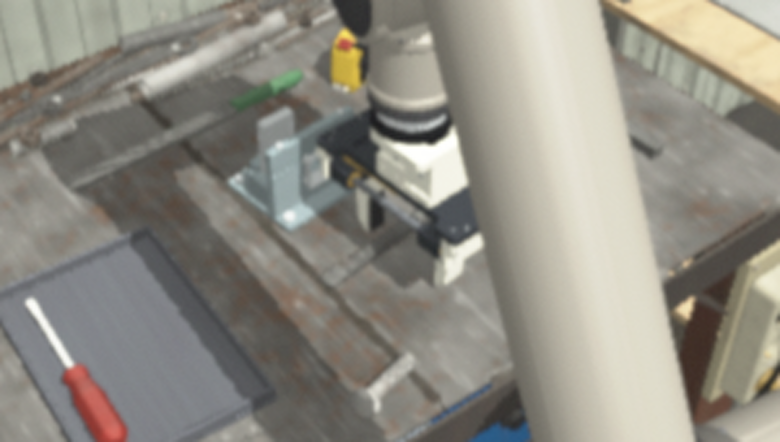

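The fingers straddle the chisel, which shows at crop (365,258). The far finger at (370,215) is behind it and the near finger at (450,260) is in front. The body is clear of the guard, so I'll close.

```bash
python3 -m creep '0 0 -0.002 0 0 0 100;0 0 0 0 0 0 50;0 0 0 0 0 0 40;0 0 0 0 0 0 30;0 0 0 0 0 0 0;0 0 0 0 0 0 0;0 0 0 0 0 0 0;0 0 0 0 0 0 0'
python3 -m creep '0 0 0 0 0 0 0;0 0 0 0 0 0 0;0 0 0 0 0 0 0;0 0 0 0 0 0 0;0 0 0 0 0 0 0;0 0 0 0 0 0 0'
python3 - <<'E'
from h import *
im=snap('top','t1'); 
a=cv2.resize(im[170:250,290:400,::-1],None,fx=6,fy=6,interpolation=cv2.INTER_CUBIC); cv2.imwrite('pics/t1a.png',np.clip(a*1.6,0,255))
E
```

```text
time: 3.23
tool_pos: [479.0, 1.1, 69.0]
tcp_rot: [3.14, 0.0, 1.655]
contact_force: [0.3, -0.2, 0.6]
grip_width: 49.9
finger_force: 0.8
time: 3.73
tool_pos: [478.4, 1.1, 68.7]
tcp_rot: [-3.141, 0.0, 1.655]
contact_force: [-0.1, -0.1, 1.2]
grip_width: 17.8
finger_force: 29.5[ WARN:0@0.626] global loadsave.cpp:1063 imwrite_ Unsupported depth image for selected encoder is fallbacked to CV_8U.
```

```bash
python3 -m creep '0 0 0.01 0 0 0 0;0 0 0.025 0 0 0 0;0 0 0.03 0 0 0 0;0 0 0.03 0 0 0 0;0 0 0.025 0 0 0 0;0 0 0 0 0 0 0'
python3 -m creep '0 0.01 0 0 0 -0.08 0;0.004 0.018 0 0 0 -0.115 0;0.004 0.018 0 0 0 -0.115 0;0.004 0.018 0 0 0 -0.115 0;0.004 0.018 0 0 0 -0.115 0;0.004 0.018 0 0 0 -0.115 0;0.004 0.018 0 0 0 -0.115 0;0.004 0.018 0 0 0 -0.115 0'
python3 -m creep '0.004 0.018 0 0 0 -0.115 0;0.004 0.018 0 0 0 -0.115 0;0.004 0.018 0 0 0 -0.115 0;0.004 0.018 0 0 0 -0.115 0;0.004 0.018 0 0 0 -0.115 0;0.004 0.018 0 0 0 -0.115 0;0.004 0.018 0 0 0 -0.115 0;0 0 0 0 0 0 0'
python3 - <<'E'
from h import *
im=snap('scene','s2'); print(readout.get_obs()['grip_width'],readout.get_obs()['contact_force'])
a=cv2.resize(im[80:330,100:400,::-1],None,fx=2.4,fy=2.4,interpolation=cv2.INTER_CUBIC); cv2.imwrite('pics/s2a.png',a)
E
```

```text
time: 4.28
tool_pos: [480.1, 1.0, 193.6]
tcp_rot: [3.134, 0.002, 1.655]
contact_force: [1.0, -0.6, -2.1]
grip_width: 17.3
finger_force: 29.5
time: 4.95
tool_pos: [505.6, 138.0, 187.8]
tcp_rot: [-3.14, 0.002, 0.764]
contact_force: [1.1, 0.4, -1.8]
grip_width: 17.5
finger_force: 29.5
time: 5.62
tool_pos: [534.0, 265.7, 187.6]
tcp_rot: [-3.141, 0.002, -0.039]
contact_force: [0.1, 0.2, -1.5]
grip_width: 17.4
finger_force: 29.5
17.564441224234248 [ 0.15082918 -0.58829403 -1.85652799]
```

View pics/s2a.png

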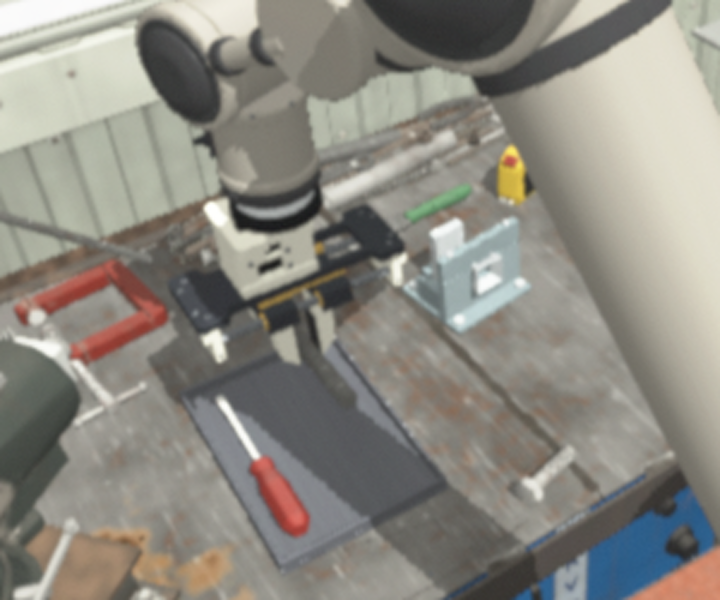

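The chisel is held near its middle, roughly in line with the screwdriver, above the tray's free part at crop (340,380). The guard window shows at crop (490,272). Next I'll lower the chisel and check the window projection.

```bash
python3 -m creep '0 -0.0085 -0.02 0 0 -0.012 0;0 0 -0.03 0 0 0 0;0 0 -0.03 0 0 0 0;0 0 -0.02 0 0 0 0;0 0 -0.008 0 0 0 0;0 0 0 0 0 0 0;0 0 -0.001 0 0 0 0;0 0 -0.001 0 0 0 0'
python3 - <<'E'
from h import *
print(proj('scene',(607,22.5,50)),proj('scene',(590,20.5,50)))
im=np.load('pics/s2.npy').astype(int); print(im[180:206,304].sum(1)//3); print(im[193,290:320].sum(1)//3)
E
```

```text
time: 6.33
tool_pos: [535.4, 254.7, 80.2]
tcp_rot: [-3.141, -0.002, -0.047]
contact_force: [0.9, 0.2, -2.0]
grip_width: 17.3
finger_force: 29.5
[301.10907779 191.79120318] [305.42471336 194.84190464]
[161 160 159 160 170 187 203 216 223 211 178 166 173 208 239 249 251 251
 248 230 187 174 187 200 205 208]
[164 163 166 164 164 163 143 147 184 195 193 198 198 201 208 200 192 186
 182 177 171 169 168 168 168 167 163 159 157 158]
```

```bash
python3 -m creep '-0.001 0.002 -0.002 0 0 0 0;0 0 -0.0015 0 0 0 0;0 0 -0.001 0 0 0 0;0 0 -0.001 0 0 0 0;0 0 0 0 0 0 0;0 0 0 0 0 0 0'
python3 -m creep '0 0 -0.001 0 0 0 0;0 0 0 0 0 0 0'
```

```text
time: 6.83
tool_pos: [533.5, 256.7, 73.3]
tcp_rot: [3.142, -0.0, -0.047]
contact_force: [-0.3, 0.1, -2.0]
grip_width: 17.8
finger_force: 29.5
time: 7.0
tool_pos: [533.7, 256.7, 72.7]
tcp_rot: [-3.142, -0.0, -0.047]
contact_force: [-0.7, -0.3, 1.4]
grip_width: 17.9
finger_force: 29.5
```

```bash
python3 -m creep '0 0 0 0 0 0 25;0 0 0 0 0 0 30;0 0 0 0 0 0 40;0 0 0 0 0 0 40;0 0 0 0 0 0 40'
python3 -m creep '0 0 0.01 0 0 0 40;0 0 0.03 0 0 0 40;0 0 0.03 0 0 0 40;0 0 0.03 0 0 0 100;0 0 0.03 0 0 0 100;-0.01 -0.035 0 0 0 0 100;-0.01 -0.035 0 0 0 0 100;-0.01 -0.035 0 0 0 0 100'
python3 -m creep '-0.01 -0.035 0 0 0 0 100;-0.01 -0.035 0 0 0 0 100;-0.01 -0.035 0 0 0 0 100;0 -0.037 0 0 0 0 100;0 -0.037 0 0 0 0.02 100;0 -0.037 0 0 0 0.04 100;0 -0.037 0 0 0 0.04 100;0 0 0 0 0 0 100'
python3 - <<'E'
from h import *
im=snap('top','t3'); snap('scene','s3')
a=cv2.resize(im[110:260,190:500,::-1],None,fx=2.55,fy=2.55,interpolation=cv2.INTER_CUBIC); cv2.imwrite('pics/t3a.png',np.clip(a*1.4,0,255).astype(np.uint8))
E
```

```text
time: 7.42
tool_pos: [533.5, 256.7, 72.2]
tcp_rot: [3.142, 0.0, -0.047]
contact_force: [0.5, -1.0, -0.3]
grip_width: 36.5
finger_force: 0.0
time: 8.08
tool_pos: [503.0, 151.0, 203.6]
tcp_rot: [-3.141, -0.002, -0.045]
contact_force: [-0.4, -0.7, -0.9]
grip_width: 65.7
finger_force: 0.0
time: 8.75
tool_pos: [473.9, -107.0, 203.3]
tcp_rot: [3.139, -0.002, 0.05]
contact_force: [0.5, -0.8, 0.3]
grip_width: 91.8
finger_force: 0.0
```

View pics/t3a.png

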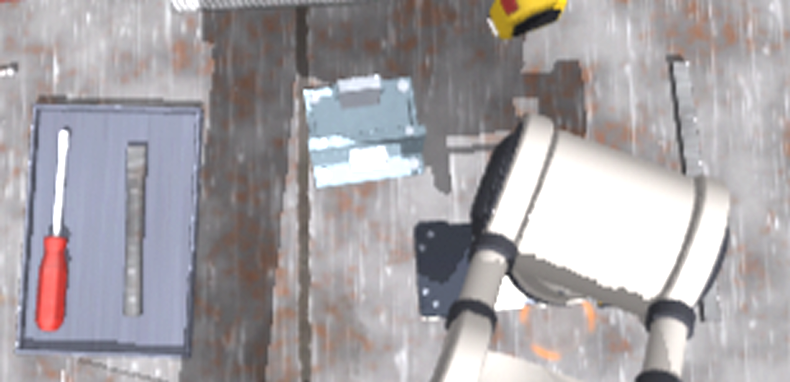

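The chisel lies flat in the tray, running crop (136,143) to (133,313), beside the screwdriver at (63,130)–(50,328). It may be a couple of degrees off, so I'll measure it.

```bash
python3 - <<'E'
from h import *
im=np.load('pics/t3.npy'); g=cv2.cvtColor(im,cv2.COLOR_RGB2GRAY)
def cap(nm,m,x0,y0,z):
    ys,xs=np.nonzero(m); P=np.array([onz('top',x+x0,y+y0,z)[:2] for x,y in zip(xs,ys)],np.float32)
    vx,vy,cx,cy=cv2.fitLine(P,cv2.DIST_HUBER,0,.01,.01).ravel(); t=(P-[cx,cy])@[vx,vy]
    r=cv2.minAreaRect(P)
    print(nm,len(P),'yaw',np.degrees(np.arctan(vy/vx)).round(2),'mid',(np.array([cx,cy])+[vx*(t.min()+t.max())/2,vy*(t.min()+t.max())/2]).round(1),'len',np.ptp(t).round(1),'c',cx,cy)
# chisel: darker than floor, non-blue
x0,y0,x1,y1=236,162,250,238
s=im[y0:y1,x0:x1].astype(int); m=((s[...,2]-s[...,0])<8).astype(np.uint8)
m=cv2.morphologyEx(m,cv2.MORPH_OPEN,np.ones((2,2)))
print('\n'.join(''.join('#' if v else '.' for v in r) for r in m[::6]))
cap('chisel',m,x0,y0,14)
x0,y0,x1,y1=205,155,225,245
s=im[y0:y1,x0:x1].astype(int); red=(s[...,0]-s[...,1]>60); wh=(s.min(2)>165)
print('\n'.join(''.join('R' if b else '#' if a else '.' for a,b in zip(r,q)) for r,q in zip(wh[::6],red[::6])))
cap('handle',red,x0,y0,17); cap('shaft',wh&(np.arange(y1-y0)[:,None]<45)&(np.arange(x1-x0)>5),x0,y0,16.5); cap('both',red|(wh&(np.arange(y1-y0)[:,None]<45)&(np.arange(x1-x0)>5)),x0,y0,17)
E
```

```text
..............
......##.###..
.....#######..
.....#######..
.....#######..
.....#######..
.....######...
.....######...
....#######...
....#######...
....#######...
....######....
....######....
chisel 447 yaw -0.7 mid [532.  253.2] len 168.4 c 531.3666 253.24693
....................
.........##.........
........####........
........##..........
.......###..........
.......###..........
......###...........
......###...........
...RRRRRRR..........
...RRRRRRR..........
.RRRRRRRRRR.........
RRRRRRRRRRR.........
RRRRRRRRRR..........
RRRRRRRRRR..........
..RRRRR.............
handle 342 yaw -2.46 mid [481.7 336.2] len 90.9 c 481.12546 336.20874
shaft 111 yaw -3.0 mid [586.2 330.9] len 98.3 c 587.0044 330.8524
both 453 yaw -2.93 mid [535.7 333.4] len 199.2 c 523.137 334.00235
```

The chisel lies within about 2° of the screwdriver, flat and free, so it stays as it is. Now to the bar.

```bash
python3 -m creep '0.0155 -0.032 0 0 0 0.014 100;0.0155 -0.032 0 0 0 0 100;0.0155 -0.032 0 0 0 0 100;0.0155 -0.032 0 0 0 0 100;0.0155 -0.032 0 0 0 0 100;0.0155 -0.0323 0 0 0 0 100;0 0 -0.03 0 0 0 100;0 0 -0.03 0 0 0 100'
python3 -m creep '0 0 -0.03 0 0 0 100;0 0 -0.02 0 0 0 100;0 0 -0.013 0 0 0 100;0 0 -0.008 0 0 0 100;0 0 0 0 0 0 100;0 0 0 0 0 0 100;0 0 0 0 0 0 100'
```

```text
time: 9.52
tool_pos: [568.6, -294.4, 143.3]
tcp_rot: [3.138, -0.005, 0.066]
contact_force: [1.1, 0.8, -2.0]
grip_width: 91.9
finger_force: 0.0
time: 10.1
tool_pos: [567.4, -293.8, 72.9]
tcp_rot: [3.14, -0.002, 0.067]
contact_force: [-0.5, -0.6, -0.3]
grip_width: 91.6
finger_force: 0.0
```

```bash
python3 -m creep '0 -0.0045 -0.0035 0 0 0 100;0 0 0 0 0 0 100;0 0 0 0 0 0 50;0 0 0 0 0 0 40;0 0 0 0 0 0 30;0 0 0 0 0 0 10;0 0 0 0 0 0 10;0 0 0 0 0 0 10'
python3 -m creep '0 0 0 0 0 0 0;0 0 0 0 0 0 0;0 0 0 0 0 0 0;0 0 0 0 0 0 0;0 0 0 0 0 0 0;0 0 0 0 0 0 0;0 0 0 0 0 0 0'
python3 -m creep '0 0 0.01 0 0 0 0;0 0 0.02 0 0 0 0;0 0 0.03 0 0 0 0;0 0 0.03 0 0 0 0;0 0 0.025 0 0 0 0;0 0 0.015 0 0 0 0;0 0 0 0 0 0 0;0 0 0 0 0 0 0'
```

```text
time: 10.77
tool_pos: [566.5, -298.1, 67.7]
tcp_rot: [3.142, 0.0, 0.067]
contact_force: [-0.3, 0.2, 0.5]
grip_width: 56.3
finger_force: 0.0
time: 11.35
tool_pos: [566.5, -298.3, 67.7]
tcp_rot: [3.141, -0.0, 0.067]
contact_force: [-0.6, -1.0, -0.7]
grip_width: 15.9
finger_force: 30.0
time: 12.02
tool_pos: [566.4, -298.0, 198.0]
tcp_rot: [3.141, -0.0, 0.067]
contact_force: [-0.1, -0.1, -5.8]
grip_width: 15.8
finger_force: 30.0
```

```bash
python3 -m creep '-0.008 0.015 0 0 0 0.006 0;-0.0135 0.03 0 0 0 0.01 0;-0.0135 0.03 0 0 0 0.01 0;-0.0135 0.03 0 0 0 0.01 0;-0.0135 0.03 0 0 0 0.01 0;-0.0135 0.03 0 0 0 0 0;-0.0135 0.03 0 0 0 0 0;-0.0135 0.03 0 0 0 0 0'
python3 -m creep '-0.0135 0.03 0 0 0 0 0;-0.0135 0.03 0 0 0 0 0;-0.006 0.0155 0 0 0 0 0;0 0 -0.02 0 0 0 0;0 0 -0.03 0 0 0 0;0 0 -0.02 0 0 0 0;0 0 0 0 0 0 0;0 0 0 0 0 0 0'
python3 - <<'E'
from h import *
print(readout.get_obs()['tool_pos'],readout.get_obs()['moment'])
im=snap('top','t4'); s=snap('scene','s4')
a=cv2.resize(im[135:215,290:390,::-1],None,fx=4,fy=4,interpolation=cv2.INTER_CUBIC)
b=cv2.resize(s[150:250,250:350,::-1],None,fx=4,fy=4,interpolation=cv2.INTER_CUBIC)
b=np.vstack([b]); a=cv2.copyMakeBorder(a,0,80,0,0,0)
cv2.imwrite('pics/c4.png',np.hstack([a,b]))
for p in((607,22.5,90),): print(proj('top',p),proj('scene',p))
E
```

```text
time: 12.68
tool_pos: [462.0, -71.5, 195.9]
tcp_rot: [-3.14, 0.004, 0.112]
contact_force: [0.2, 0.6, -4.6]
grip_width: 15.9
finger_force: 30.0
time: 13.35
tool_pos: [429.7, 2.6, 126.4]
tcp_rot: [-3.14, 0.005, 0.113]
contact_force: [0.9, 0.6, -4.5]
grip_width: 15.7
finger_force: 30.0
[429.68169892   2.62172795 126.37261305] [ 0.11094527 -0.00216165 -0.00033586]
[334.25391762 163.28628078] [300.53354707 179.9680334 ]
```

View pics/c4.png

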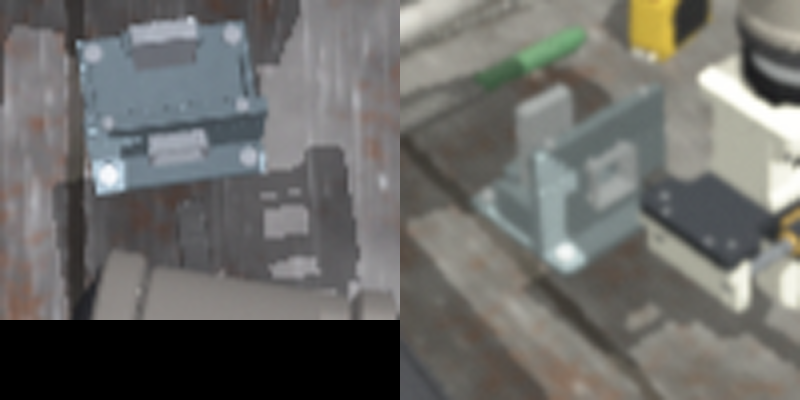

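The top crop shows the bar's front end at crop (178–208, 200), just before the mouth lip at (148–208, 132–163). The scene crop shows the mouth at (612,172), with the bar hidden behind the gripper. I'll measure the lateral offset of bar against mouth from rows of the image.

```bash
python3 - <<'E'
from h import *
im=np.load('pics/t4.npy'); g=cv2.cvtColor(im,cv2.COLOR_RGB2GRAY).astype(int)
for r in(183,185,187,189,191,193,195): print(r,'c326:',g[r,326:352].tolist())
for r in range(164,178,1): print(r,'c320:',g[r,320:352].tolist())
f=np.array([.9936,.1132,0]);l=np.array([-.1132,.9936,0]);t=np.array([429.7,2.6,126.4-59.7])
for nm,p in(('endtop',t+130*f+[0,0,8]),('L',t+130*f+8*l+[0,0,8]),('R',t+130*f-8*l+[0,0,8])):print(nm,proj('top',p))
w=np.array([607,22.5,50]);
for nm,p in(('lipL',w-17*f+16*l+[0,0,16]),('lipR',w-17*f-16*l+[0,0,16]),('rootL',w-5*f+10*l+[0,0,10]),('rootR',w-5*f-10*l+[0,0,10])):print(nm,proj('top',p))
E
```

```text
183 c326: [72, 71, 75, 75, 71, 69, 67, 66, 66, 67, 69, 71, 80, 79, 77, 77, 77, 88, 85, 82, 93, 89, 92, 90, 88, 91]
185 c326: [72, 71, 75, 82, 78, 68, 66, 65, 73, 74, 95, 86, 77, 82, 76, 78, 81, 88, 87, 81, 93, 90, 92, 91, 88, 92]
187 c326: [71, 71, 74, 82, 80, 73, 70, 70, 86, 87, 85, 85, 85, 85, 84, 82, 82, 89, 88, 84, 94, 93, 91, 88, 87, 89]
189 c326: [69, 69, 75, 80, 78, 75, 74, 76, 76, 85, 88, 89, 89, 90, 101, 87, 82, 88, 90, 86, 95, 94, 91, 90, 88, 89]
191 c326: [70, 72, 75, 76, 71, 71, 71, 73, 69, 85, 89, 91, 93, 93, 95, 76, 80, 89, 92, 86, 92, 93, 92, 89, 87, 96]
193 c326: [74, 73, 75, 74, 71, 72, 73, 76, 67, 87, 89, 87, 88, 88, 90, 86, 84, 90, 92, 87, 88, 90, 89, 89, 88, 95]
195 c326: [74, 73, 76, 78, 75, 75, 78, 81, 77, 90, 92, 92, 94, 92, 92, 96, 86, 90, 92, 86, 85, 87, 88, 87, 88, 89]
164 c320: [126, 126, 127, 126, 126, 126, 124, 124, 124, 125, 125, 125, 124, 121, 122, 126, 128, 127, 124, 116, 106, 102, 104, 102, 104, 104, 97, 92, 84, 81, 78, 75]
165 c320: [126, 127, 128, 126, 126, 125, 123, 127, 127, 128, 127, 120, 111, 105, 101, 99, 99, 102, 100, 92, 85, 80, 78, 75, 77, 7
[... 1504 characters left out ...]
128, 114, 136, 156, 156, 154, 152, 150, 147, 147, 143, 142, 139, 135, 134, 129, 127, 126, 126, 124, 125, 124, 125, 125, 152, 174]
176 c320: [198, 147, 127, 126, 126, 127, 128, 122, 134, 143, 141, 140, 135, 135, 133, 130, 128, 126, 126, 125, 126, 127, 127, 127, 125, 125, 125, 124, 124, 124, 126, 143]
177 c320: [200, 148, 125, 126, 125, 127, 128, 128, 128, 127, 127, 128, 127, 127, 128, 128, 127, 127, 127, 126, 126, 124, 125, 126, 125, 125, 127, 126, 124, 123, 121, 118]
endtop [336.76468353 184.43796814]
L [333.43702383 184.86832835]
R [340.09249727 184.00758802]
lipL [328.61499966 173.18414385]
lipR [341.7593773  171.48308011]
rootL [330.47246773 168.55575557]
rootR [338.62763082 167.50011611]
```

```bash
python3 - <<'E'
from h import *
f=np.array([.9936,.1132,0]);l=np.array([-.1132,.9936,0]);w=np.array([607,22.5,0])
for fn in('t0','t4'):
    im=np.load(f'pics/{fn}.npy'); g=cv2.cvtColor(im,cv2.COLOR_RGB2GRAY).astype(np.float32)
    def lat(nm,a,z,n,off):
        for s in(1,-1):
            o=np.arange(-8,9,1.); P=np.array([proj('top',w+a*f+s*n*l+[0,0,z]+k*l) for k in o]).astype(np.float32)
            print(fn,nm,'L' if s>0 else 'R',' '.join(f'{k:.0f}:{v:.0f}' for k,v in zip(o,cv2.remap(g,P[:,:1],P[:,1:],1).ravel())))
    lat('ptop',0,90,55,0); lat('base-22',-21,8,55,0); lat('base+68',66,8,55,0)
    def lon(nm,z,b):
        o=np.arange(-12,13,1.); P=np.array([np.mean([proj('top',w+b*l+[0,0,z]+k*f+j*l) for j in(-4,0,4)],0) for k in o]).astype(np.float32)
        print(fn,nm,' '.join(f'{k:.0f}:{v:.0f}' for k,v in zip(o,cv2.remap(g,P[:,:1],P[:,1:],1).ravel())))
    lon('plate L',90,40); lon('plate R',90,-40)
    for a in(50,55,60):
      for z in(75,): lat('stop%d'%a,a,z,20,0)
E
```

```text
t0 ptop L -8:206 -7:204 -6:203 -5:202 -4:202 -3:203 -2:203 -1:197 0:191 1:166 2:129 3:97 4:94 5:92 6:91 7:91 8:92
t0 ptop R -8:90 -7:91 -6:91 -5:92 -4:93 -3:93 -2:94 -1:99 0:108 1:122 2:147 3:175 4:187 5:196 6:201 7:201 8:201
t0 base-22 L -8:228 -7:224 -6:217 -5:209 -4:203 -3:198 -2:195 -1:193 0:191 1:166 2:141 3:131 4:142 5:153 6:154 7:153 8:143
t0 base-22 R -8:95 -7:95 -6:96 -5:96 -4:96 -3:96 -2:95 -1:95 0:95 1:97 2:98 3:109 4:120 5:128 6:130 7:131 8:133
t0 base+68 L -8:220 -7:204 -6:188 -5:183 -4:184 -3:186 -2:187 -1:189 0:183 1:163 2:143 3:124 4:108 5:95 6:98 7:102 8:110
t0 base+68 R -8:127 -7:128 -6:128 -5:128 -4:119 -3:104 -2:89 -1:87 0:86 1:88 2:94 3:101 4:117 5:133 6:149 7:169 8:187
t0 plate L -12:141 -11:140 -10:139 -9:138 -8:141 -7:145 -6:152 -5:170 -4:190 -3:205 -2:217 -1:226 0:227 1:228 2:219 3:212 4:198 5:172 6:145 7:140 8:135 9:133 10:132 11:132 12:132
t0 plate R -12:143 -11:142 -10:141 -9:139 -8:136 -7:132 -6:143 -5:153 -4:173 -3:200 -2:226 -1:234 0:242 1:242 2:239 3:230 4:209 5:189 6:157 7:123 8:104 9:105 10:105 11:106 12:107
t0 stop50 L -8:221 -7:223 -6:224 -5:225 -4
[... 1746 characters left out ...]
8 -7:137 -6:136 -5:136 -4:135 -3:137 -2:138 -1:138 0:136 1:133 2:125 3:118 4:118 5:119 6:120 7:116 8:112
t4 stop50 R -8:127 -7:127 -6:128 -5:128 -4:128 -3:127 -2:126 -1:125 0:126 1:131 2:136 3:144 4:151 5:154 6:155 7:155 8:153
t4 stop55 L -8:175 -7:174 -6:173 -5:171 -4:170 -3:170 -2:170 -1:166 0:162 1:150 2:134 3:121 4:120 5:121 6:116 7:110 8:107
t4 stop55 R -8:106 -7:106 -6:107 -5:110 -4:112 -3:114 -2:115 -1:117 0:125 1:133 2:146 3:161 4:173 5:175 6:177 7:177 8:176
t4 stop60 L -8:152 -7:151 -6:150 -5:149 -4:151 -3:151 -2:153 -1:154 0:152 1:142 2:132 3:114 4:95 5:85 6:85 7:84 8:81
t4 stop60 R -8:74 -7:74 -6:74 -5:74 -4:74 -3:75 -2:76 -1:82 0:91 1:104 2:130 3:155 4:171 5:186 6:187 7:172 8:159
```

```bash
python3 -m creep '0 0.002 -0.008 0 0 0.005 0;0 0 -0.0087 0 0 0 0;0 0 0 0 0 0 0;0 0 0 0 0 0 0'
python3 -m creep '0.006 0.0007 0 0 0 0 0;0.006 0.0007 0 0 0 0 0;0.006 0.0007 0 0 0 0 0;0.006 0.0007 0 0 0 0 0;0.003 0.0003 0 0 0 0 0;0 0 0 0 0 0 0'
```

```text
time: 13.78
tool_pos: [430.7, 4.4, 110.7]
tcp_rot: [-3.141, 0.001, 0.118]
contact_force: [0.0, -0.3, -4.8]
grip_width: 15.7
finger_force: 30.0
time: 14.28
tool_pos: [459.0, 7.5, 111.1]
tcp_rot: [3.141, -0.001, 0.118]
contact_force: [-0.1, -0.3, -4.3]
grip_width: 15.7
finger_force: 30.0
```

```bash
python3 -m creep '0.004 0.0005 -0.0012 0 0 0 0;0.004 0.0005 0 0 0 0 0;0.004 0.0005 0 0 0 0 0;0 0 0 0 0 0 0'
python3 -m creep '0.004 0.0005 0 0 0 0 0;0.004 0.0005 0 0 0 0 0;0 0 0 0 0 0 0'
python3 -m creep '0.004 0.0005 0 0 0 0 0;0.004 0.0005 0 0 0 0 0;0 0 0 0 0 0 0'
```

```text
time: 14.62
tool_pos: [471.0, 8.9, 109.9]
tcp_rot: [3.141, -0.001, 0.118]
contact_force: [0.3, -0.7, -4.8]
grip_width: 15.9
finger_force: 30.0
time: 14.87
tool_pos: [479.0, 9.9, 110.0]
tcp_rot: [3.141, -0.001, 0.118]
contact_force: [1.4, -0.5, -5.1]
grip_width: 15.6
finger_force: 30.0
time: 15.12
tool_pos: [487.0, 10.9, 110.0]
tcp_rot: [3.141, -0.001, 0.118]
contact_force: [0.5, 0.0, -3.6]
grip_width: 15.7
finger_force: 30.0
```

```bash
python3 -m creep '0.005 0.0006 0 0 0 0 0;0.005 0.0006 0 0 0 0 0;0.005 0.0006 0 0 0 0 0;0.005 0.0006 0 0 0 0 0;0.005 0.0006 0 0 0 0 0;0 0 0 0 0 0 0'
python3 -m creep '0.004 0.0005 0 0 0 0 0;0.004 0.0005 0 0 0 0 0;0.002 0.0002 0 0 0 0 0;0.001 0.0001 0 0 0 0 0;0 0 0 0 0 0 0'
```

```text
time: 15.62
tool_pos: [512.3, 14.0, 109.9]
tcp_rot: [3.141, -0.001, 0.118]
contact_force: [0.2, -0.1, -5.4]
grip_width: 16.1
finger_force: 30.0
time: 16.03
tool_pos: [522.2, 15.3, 109.8]
tcp_rot: [3.141, -0.0, 0.118]
contact_force: [-0.1, -0.6, -4.4]
grip_width: 15.7
finger_force: 30.0
```

```bash
for i in 1; do python3 -m creep '0.001 0.0001 0 0 0 0 0;0.001 0.0001 0 0 0 0 0;0.001 0.0001 0 0 0 0 0;0 0 0 0 0 0 0'; done
python3 -m creep '0.001 0.0001 0 0 0 0 0;0.001 0.0001 0 0 0 0 0;0 0 0 0 0 0 0'
python3 -m creep '0.001 0.0001 0 0 0 0 0;0 0 0 0 0 0 0'
```

```text
time: 16.37
tool_pos: [525.2, 15.5, 109.9]
tcp_rot: [3.141, -0.0, 0.118]
contact_force: [-0.0, -1.5, -5.4]
grip_width: 15.7
finger_force: 30.0
time: 16.62
tool_pos: [527.2, 15.8, 109.9]
tcp_rot: [3.141, -0.0, 0.118]
contact_force: [-0.4, 0.9, -4.6]
grip_width: 15.7
finger_force: 30.0
time: 16.78
tool_pos: [528.1, 15.9, 109.8]
tcp_rot: [3.142, 0.0, 0.118]
contact_force: [-0.4, -0.7, -4.8]
grip_width: 15.5
finger_force: 30.0
```

```bash
python3 -m creep '0.001 0.0001 0 0 0 0 0;0 0 0 0 0 0 0'
python3 -m creep '0.001 0.0001 0 0 0 0 0;0 0 0 0 0 0 0'
python3 -m creep '0.0007 0.0001 0 0 0 0 0;0 0 0 0 0 0 0'
```

```text
time: 16.95
tool_pos: [528.3, 16.0, 109.5]
tcp_rot: [-3.141, 0.002, 0.118]
contact_force: [-4.0, 0.1, -4.4]
grip_width: 15.9
finger_force: 30.0
time: 17.12
tool_pos: [528.4, 16.1, 109.3]
tcp_rot: [-3.141, 0.004, 0.118]
contact_force: [-6.4, -2.0, -4.4]
grip_width: 15.6
finger_force: 30.0
time: 17.28
tool_pos: [528.5, 16.2, 109.1]
tcp_rot: [-3.141, 0.006, 0.118]
contact_force: [-8.5, -1.5, -2.9]
grip_width: 15.5
finger_force: 30.0
```

The force rises at TCP x = 528, as predicted for the stop. One last look.

```bash
python3 - <<'E'
from h import *
im=snap('top','t5'); s=snap('scene','s5')
a=cv2.resize(im[110:260,190:390,::-1],None,fx=2,fy=2,interpolation=cv2.INTER_CUBIC)
b=cv2.resize(s[150:250,250:350,::-1],None,fx=4,fy=4,interpolation=cv2.INTER_CUBIC)
a=cv2.copyMakeBorder(a,0,100,0,0,0)
cv2.imwrite('pics/c5.png',np.clip(np.hstack([a,b])*1.3,0,255).astype(np.uint8))
E
```

```text
(no output)
```

View pics/c5.png

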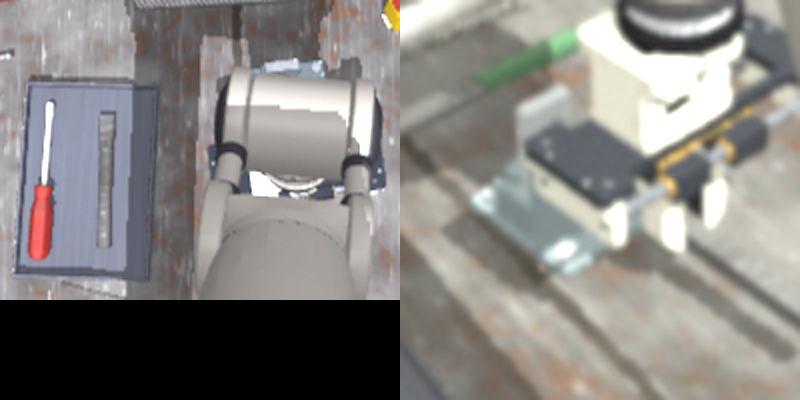

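The chisel lies in the tray at crop (105,180) beside the screwdriver. The gripper hides the bar, but the bar end's travel and the axial push of about 8 N agree with the stop's position. I'll hand the job in.

```bash
python3 -c "
from plant import order; print(order.close_job())"
```

```text
the job is handed in; nothing more can be done
None
```

I handed the job in at about 17 s: the chisel lies flat and released in the tray, about 2° off parallel to the screwdriver, and the gripper still holds the bar level through the guard window, pushing about 8 N against the stop (contact judged from force and position, as the gripper hid the bar end from the cameras).

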